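Select the green feed on the gearbox

ROBOT

A 7-joint arm with a two-finger parallel gripper is mounted at the origin on a cart in front of the work surface, level with it; the furniture and walls round the work are solid. World frame = base frame: x ahead of the robot, y to its left, z up, the work surface at z = 0. Lengths are in m, angles in rad, forces in N, time in s.
With the tool pointing down it reaches from about 0.425 to 0.875 m from the base axis. Payload 8.4 kg.
Tool frame: the origin (TCP) lies midway between the tips of the shut fingers; the grasp point (between the pads) lies 19 mm behind it; z points along the fingers, y is the direction in which the jaws open and shut (so a half turn about z gives the same grasp; the last joint's range is limited). The gripper opens to 87 mm and grips with 3 to 60 N. Pads are 19 mm wide; open, the fingers measure 117 mm over their backs; the gripper's body (75 mm by 190 mm) begins 51 mm behind the grasp point.
Start: joints at [-1.289, 0.333, 0.04, 1.465, -0.013, 1.343, -0.059], TCP at [0.242, 0.603, 0.223] pointing down, gripper open.
Joint ranges: [-2.58, 2.58], [-0.38, 2.09], [-1.3, 1.39], [0.25, 2.4], [-1.5, 4.64], [0.08, 2.09], [-2.65, 2.65]. Speed limits (rad/s): [2.22, 2.22, 2.79, 2.79, 3.14, 3.14, 3.14].

INTERFACE

Orientations are given as a rotation vector (axis times angle).
In Python, from cell import manip, viewer gives the robot as it stands. Calls block until the motion is done:
- manip.move_to(position, orientation): joint-space move of the TCP to a pose.
- manip.move_linear(position, frame=None, speed=0.15): straight line of the TCP; frame=None keeps the orientation; speed is the mean speed in m/s.
- manip.goto_joints(angles): joint-space move.
- manip.open_jaws() and manip.grasp(newtons=None): open the fingers fully, or close them until they stop; newtons is the grip in N (None keeps the last).
- manip.sleep(seconds).
- manip.inverse_kinematics(position, orientation): joint angles nearest the present ones, or None.
- viewer.grab_frame(name): name is "scene" or "side" or "wrist"; returns a dict with "color" (480x640x3 uint8, red, green, blue), "intrinsics" (3x3 intrinsics, pixels), "extrinsics" (4x4, takes a point from world to camera coordinates); the wrist camera has in their place "tool_from_camera" (4x4, takes a point from camera to tool coordinates, whose origin is the TCP and whose axes are the flange's). Camera axes: x right, y down, z forward; pixel columns grow to the right and rows downward; lengths in m; the calibration is good to about 2 mm. A picture is of the moment at which its call begins: read the wrist's pose just before it. There is no depth.
A pose or a line that the arm cannot do raises manip.IKError and nothing moves.
- manip.sign_off(): hands the job in, once; it reports no verdict.
Readings, each from a call of its own:
- manip.get_time_s(): time.
- manip.get_qpos(): joint angles.
- manip.get_joint_velocities(): joint speeds.
- manip.get_joint_efforts(): joint torques, N m.
- manip.get_position(): TCP position.
- manip.get_tool_rot(): TCP orientation.
- manip.get_force(): force on the tool from outside, world axes, zero at the start.
- manip.get_moment(): the same for the moment, N m.
- manip.get_gripper_width(): finger opening in m.
Only numpy, scipy, OpenCV 4.12 (cv2) and the standard library are available. Lean on these libraries where they do the work, as an engineer would, in place of code of your own. Each camera call takes 0.05 s, during which the arm holds its last target.

TASK

The feed gearbox stands in its parking slot, the short middle one. Push the gear lever by its black knob, with the fingers and without gripping it, out to neutral, across the H-gate and fully home into the slot marked by the green button. Do not put it home in any other colour's slot on the way, leave the things lying around alone, and finish clear of the lever.

Things in the scene. Friction and masses are not known exactly. Their poses are not given: they have to be found in the camera images.
- gearbox: Fixed feed gearbox: grey housing 128x114 mm on a dark foot 150x135 mm; origin under the centre of the foot, on the desk; x is fore (away from the robot at yaw 0), y is left. On top lies a steel gate plate 124x110 mm, its upper face 112 mm above the desk, with an H-shaped gate cut into it. Only lever and buttons stand on it. A fixed black case, 212 mm high plus handle, stands at its right.
- gate (a point): Centre of the gate on the plate's upper face; axes as the gearbox. Cuts 18 mm wide: neutral channel along y at x=0 from y=-37 to +37 mm; side columns centred on y=+28 and -28 mm, each with a slot fore to x=+30 and one aft to x=-30 mm; in the middle (y=0) a single parking slot aft to x=-30 mm, none fore.
- knob (a point): Centre of the lever's black pear-shaped knob: widest radius 18 mm here, top 17 mm above this point, foot of the knob (radius 9 mm) 21 mm below it, then bare steel stem. With the lever upright it is 164 mm above the desk, 52 mm above the gate plate. z runs up along the lever.
- stem (a point): Point on the lever's axis (stem radius 6 mm), 52 mm below the knob's centre, at the level of the gate plate's top; shows where in the gate the lever is. It can go to about 24 mm fore or aft of the gate's centre and about 31 mm left or right. The lever pivots 90 mm below it, so the knob moves about 1.6 times as far.
- fore_aft (a joint): Lean of the lever along the gearbox's x (rad): 0 neutral, + fore, - aft, about 0.27 at the end of a slot. Stiff with friction (some 2 N at the knob), no spring: it stays where it is left.
- across (a joint): Lean of the lever along the gearbox's y (rad): 0 middle, + to left (+y), about 0.35 against the outer wall of a side column; same friction, no spring.
- green_button: Fixed green enamel button, 16 mm across, 3 mm high, origin at the centre of its underside on the gate plate, just beyond the end of one of the four side slots (46 mm fore or aft, 28 mm left or right of the gearbox's centre); it marks that slot. Which colour is at which slot changes.
- red_button: Fixed red enamel button, 16 mm across, 3 mm high, origin at the centre of its underside on the gate plate, just beyond the end of one of the four side slots (46 mm fore or aft, 28 mm left or right of the gearbox's centre); it marks that slot. Which colour is at which slot changes.
- yellow_button: Fixed yellow enamel button, 16 mm across, 3 mm high, origin at the centre of its underside on the gate plate, just beyond the end of one of the four side slots (46 mm fore or aft, 28 mm left or right of the gearbox's centre); it marks that slot. Which colour is at which slot changes.
- blue_button: Fixed blue enamel button, 16 mm across, 3 mm high, origin at the centre of its underside on the gate plate, just beyond the end of one of the four side slots (46 mm fore or aft, 28 mm left or right of the gearbox's centre); it marks that slot. Which colour is at which slot changes.
- glue: loose small white glue bottle with a red spout, 45x45x104 mm, standing; origin at the centre of its underside; to be left alone.
- wax: loose orange-brown wax block, 30x56x22 mm; origin at the centre of its underside; to be left alone.
- block: loose reddish-brown wooden block, 29x46x66 mm, standing; origin at the centre of its underside; to be left alone.
- gauge: loose grey metal gauge block, 22x36x15 mm; origin at the centre of its underside; to be left alone.

How it is judged:
On the way:
1. the lever is out of the parking slot, in neutral (x of stem in the frame of gearbox above -0.007 m), for 0.02 s.
At the end, for the whole second after the job is handed in: The lever is at rest at the end of the green slot: the stem, at the gate plate, is within 28 mm of the green button's centre (22 mm when right against the end of the slot) (horizontal distance between stem and green_button below 0.028 m and velocity of joint fore_aft between -0.05 and 0.05 rad/s and velocity of joint across between -0.05 and 0.05 rad/s); the robot touches nothing.
It fails at once if the lever is put home in the red, yellow or blue slot (horizontal distance between stem and red_button below 0.028 m or horizontal distance between stem and yellow_button below 0.028 m or horizontal distance between stem and blue_button below 0.028 m).
It fails at once if the lever is taken between the fingers instead of being pushed (x of the grasp point in the frame of knob between -0.01 and 0.01 m and y of the grasp point in the frame of knob between -0.01 and 0.01 m and z of the grasp point in the frame of knob between -0.05 and 0.017 m).
It fails at once if one of the loose things (glue, wax, block, gauge) is moved more than 20 mm or lifted (distance of any of glue, wax, block, gauge from where it was at the start of the episode above 0.02 m).
It also fails if it takes over 56 s, if anything falls off the work surface, if the arm or the gripper's body presses on something with over 40 N, if the wrist force passes 120 N, or if a joint passes its speed limit or range.

## Working session

There is one attempt and no reset: what is moved stays moved. The work goes in short steps, each a Python script; the robot and the scene stay as the last script left them, time stands still between calls to the robot, and variables do not carry over. Pictures are saved under pics/ and viewed, and the job is handed in when it is done.

```bash
mkdir -p pics; ls; python3 - <<'E'
from cell import manip, viewer
import cv2,numpy as np
print(manip.get_time_s(),manip.get_position(),manip.get_tool_rot())
for n in ["scene","side","wrist"]:
    f=viewer.grab_frame(n)
    cv2.imwrite(f"pics/a_{n}.png",f["color"][:,:,::-1])
    np.savez(f"a_{n}.npz",**f)
    print(n,f["intrinsics"],f.get("extrinsics",f.get("tool_from_camera")))
E
```

```text
pics
0.0 [0.24141603 0.60300013 0.22166755] [-5.94520577e-01 -3.08459166e+00  2.49933183e-03]
scene [[562.11533719   0.         322.52107268]
 [  0.         562.11533719 243.7130085 ]
 [  0.           0.           1.        ]] [[-0.62149084 -0.78329126 -0.01428098  0.67577761]
 [-0.40280275  0.33512658 -0.85172772  0.19913258]
 [ 0.67193681 -0.52358856 -0.52378997  0.9087088 ]
 [ 0.          0.          0.          1.        ]]
side [[575.78091587   0.         314.95624865]
 [  0.         575.78091587 249.13091447]
 [  0.           0.           1.        ]] [[-0.95136909 -0.30745639  0.01916814  0.66618889]
 [-0.19124804  0.54071192 -0.81917935 -0.00177852]
 [ 0.24149748 -0.78300778 -0.57321704  1.12406248]
 [ 0.          0.          0.          1.        ]]
wrist [[331.0982615    0.         322.39384136]
 [  0.         331.0982615  233.99854544]
 [  0.           0.           1.        ]] [[-4.41550529e-04 -9.57543121e-01 -2.88289744e-01  7.92740143e-02]
 [ 9.99999805e-01 -5.49866529e-04  2.94739828e-04 -3.01785601e-04]
 [-4.40746975e-04 -2.88289557e-01  9.57543178e-01 -1.62016984e-01]
 [ 0.00000000e+00  0.00000000e+00  0.00000000e+00  1.00000000e+00]]
```

View pics/a_scene.png

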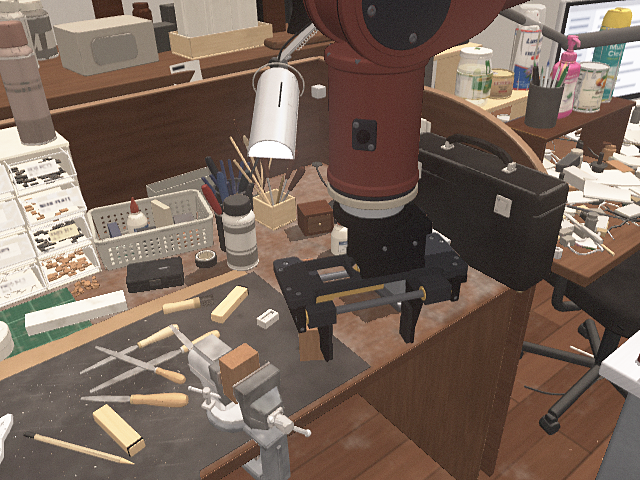

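View pics/a_side.png

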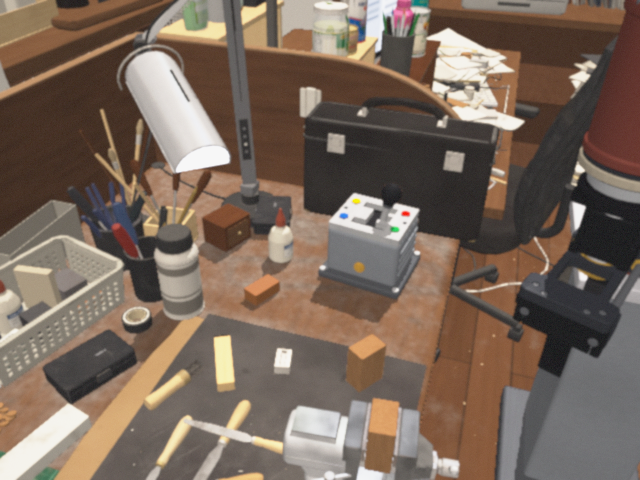

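View pics/a_wrist.png

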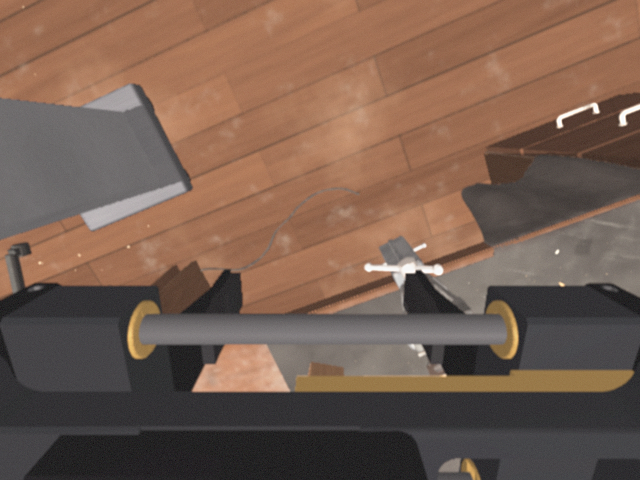

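The side view shows the gearbox at about (370,240). Its buttons are yellow (356,202), red (405,213), blue (343,216) and green (395,229), with the knob at (391,194). Next I'll measure these.

```bash
cat > h.py <<'E'
import numpy as np,cv2
def ray(f,uv):
    K=f["intrinsics"];E=f["extrinsics"];R=E[:3,:3];t=E[:3,3]
    d=R.T@np.linalg.inv(K)@np.array([uv[0],uv[1],1.]);return -R.T@t,d
def onz(f,uv,z):
    o,d=ray(f,uv);return o+d*(z-o[2])/d[2]
def proj(f,p):
    q=f["extrinsics"][:3,:3]@np.array(p)+f["extrinsics"][:3,3];q=f["intrinsics"]@q;return q[:2]/q[2]
def blobs(img,box,thr):
    x0,y0,x1,y1=box
    hsv=cv2.cvtColor(img,cv2.COLOR_RGB2HSV)[y0:y1,x0:x1]
    R={'red':[((0,150,110),(6,255,255)),((172,150,110),(180,255,255))],'yellow':[((22,120,120),(35,255,255))],'green':[((50,110,70),(85,255,255))],'blue':[((98,120,90),(125,255,255))]}
    out={}
    for k,v in R.items():
        m=sum(cv2.inRange(hsv,np.array(a),np.array(b)) for a,b in v).astype(np.uint8)
        n,l,s,c=cv2.connectedComponentsWithStats(m)
        out[k]=[(c[i][0]+x0,c[i][1]+y0,s[i][4]) for i in range(1,n) if s[i][4]>=thr]
    return out
E
python3 - <<'E'
import numpy as np,cv2
from h import *
f=dict(np.load("a_side.npz"))
P={}
b=blobs(f["color"],(310,180,440,250),8)
for k,v in b.items():
    for x in v: p=onz(f,x[:2],.115);print(k,x,p.round(4));P[k]=p
print(proj(f,[0,0,0]),"cam",ray(f,(0,0))[0])
c=np.mean(list(P.values()),0);print("centre",c)
for a in P:
  for d in P:
    if a<d:print(a,d,np.linalg.norm(P[a]-P[d]).round(4))
im=f["color"][170:300,300:450,::-1];cv2.imwrite("pics/zoom.png",cv2.resize(im,None,fx=5,fy=4.6,interpolation=2))
# knob
g=cv2.cvtColor(f["color"],cv2.COLOR_RGB2GRAY)[178:215,375:412]
print(np.array2string(g[::2,::2]))
E
```

```text
red (np.float64(405.1363636363636), np.float64(213.36363636363637), np.int32(22)) [0.4655 0.2282 0.115 ]
yellow (np.float64(355.8620689655172), np.float64(200.72413793103448), np.int32(29)) [0.5566 0.2151 0.115 ]
green (np.float64(394.34482758620686), np.float64(228.82758620689657), np.int32(29)) [0.4733 0.2829 0.115 ]
blue (np.float64(343.3703703703704), np.float64(215.48148148148147), np.int32(27)) [0.5641 0.2709 0.115 ]
[656.19960102 248.21990104] cam [0.36199312 1.08593536 0.63010524]
centre [0.51486562 0.24928031 0.115     ]
red yellow 0.092
green red 0.0552
green yellow 0.1073
blue red 0.1074
blue yellow 0.0562
blue green 0.0916
[[ 46  49  48  47  47  45  47  50  49  50  50  45  51  50  48  47  50  52
   48]
 [ 51  50  51  51  52  46  44  44  48  50  46  47  48  49  49  50  52  51
   52]
 [ 50  48  46  48  47  50  49  49  53  53  50  49  51  48  47  49  49  52
   53]
 [ 52  50  47  50  45  53  52  51  59  61  59  56  49  48  49  47  49  47
   51]
 [ 48  53  46  49  47  49  48  52  55  60  61  53  52  52  46  43  49  49
   48]
 [ 50  49  52  48  39  40  45  50  51  53  51  49  4
[... 382 characters left out ...]
  34  38  35  34  34  39  44  47  49  47  50
   47]
 [236 234 232 204  78  35  35  31  34  29  34  33  42  49  47  44  49  47
   47]
 [235 236 237 231 108  36  33  32  36  35  65  78  54  48  48  50  48  47
   44]
 [186 213 223 220 105  46  31  34  32  96 202 216 188 156 108  86  57  51
   46]
 [152 152 157 166 115  80  68  53  63 180 236 237 237 237 234 224 191 161
  106]
 [141 147 152 153 141 126 108  96 124 194 224 234 239 240 239 239 238 236
  232]
 [ 74  84 113 130 145 148 141 134 153 154 162 208 238 239 227 220 227 236
  238]
 [ 55  50  52  95 146 146 141 159 168 157 177 233 240 208 123 101 130 189
  237]
 [ 59  59  61 116 150 144 149 224 228 222 230 239 238 182 107 100 102 159
  236]]
```

View pics/zoom.png

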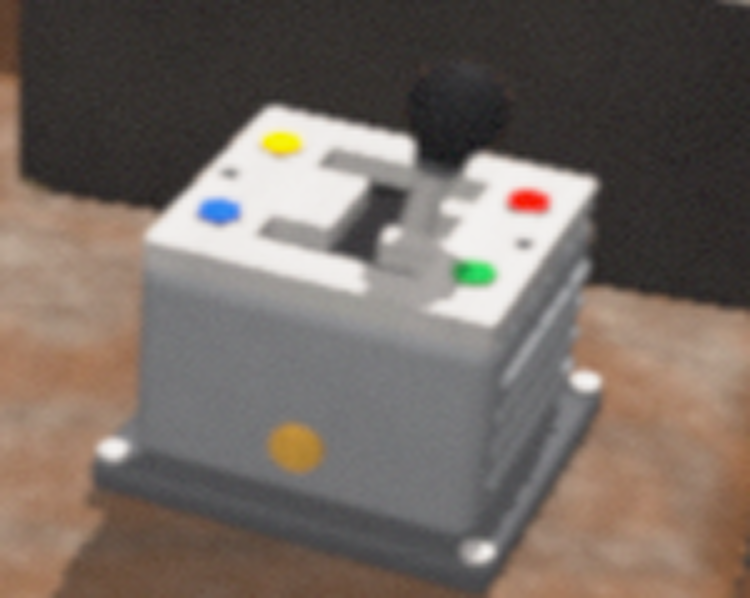

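```bash
cat >> h.py <<'E'
yaw=-0.138;C=np.array([0.5149,0.2493,0.])
def g2w(x,y,z): c,s=np.cos(yaw),np.sin(yaw);return C+np.array([c*x-s*y,s*x+c*y,z])
def w2g(p): c,s=np.cos(yaw),np.sin(yaw);d=np.array(p)-C;return np.array([c*d[0]+s*d[1],-s*d[0]+c*d[1],d[2]])
RT=np.array([[-np.sin(yaw),np.cos(yaw),0],[np.cos(yaw),np.sin(yaw),0],[0,0,-1]]).T
E
python3 - <<'E'
import numpy as np
from h import *
from scipy.spatial.transform import Rotation as Ro
f=dict(np.load("a_side.npz"))
print(f"{np.linalg.det(RT)}")
for uv in [(305,208),(448,237),(478,237)]: print("case bottom",uv,w2g(onz(f,uv,0)).round(3))
for uv in [(306,114),(494,144)]: print("case top",uv,w2g(onz(f,uv,.212)).round(3))
for n,uv in dict(glue=(281,259),wax=(262,296),block=(364,385)).items(): print(n,w2g(onz(f,uv,0)).round(3))
print("knob pred",proj(f,g2w(-.0375,0,.159)),"top",proj(f,g2w(-.042,0,.175)))
for x,y in [(62,55),(62,-55),(-62,-55),(-62,55)]: print((proj(f,g2w(x/1e3,y/1e3,.112))-[300,170])*[5,4.6])
from cell import manip
rv=Ro.from_matrix(RT).as_rotvec();print(rv)
for p in [(-.075,0,.25),(-.075,0,.16),(0,-.04,.16),(0,.03,.16),(.05,.045,.16),(0,.045,.16),(.05,.045,.25)]:
    q=manip.inverse_kinematics(g2w(*p),rv);print(p,None if q is None else np.round(q,2))
E
```

```text
0.9999999999999998
case bottom (305, 208) [ 0.2   -0.136  0.   ]
case bottom (448, 237) [-0.101 -0.168  0.   ]
case bottom (478, 237) [-0.155 -0.195  0.   ]
case top (306, 114) [ 0.197 -0.13   0.212]
case top (494, 144) [-0.151 -0.164  0.212]
glue [0.157 0.05  0.   ]
wax [0.134 0.159 0.   ]
block [-0.095  0.265  0.   ]
knob pred [397.75647613 197.07141686] top [401.3770205  189.16168381]
[140.32786519 239.59378664]
[266.3873877  108.13110131]
[593.20531959 183.14210469]
[490.09302581 327.31743745]
[2.36931329 2.06299756 0.        ]
(-0.075, 0, 0.25) [-1.03  0.02  0.43  1.77 -0.01  1.35 -0.74]
(-0.075, 0, 0.16) [-1.02  0.09  0.43  1.9  -0.04  1.16 -0.72]
(0, -0.04, 0.16) [-0.93  0.18  0.51  1.81 -0.1   1.17 -0.52]
(0, 0.03, 0.16) [-0.95  0.26  0.45  1.72 -0.12  1.19 -0.6 ]
(0.05, 0.045, 0.16) [-0.9   0.37  0.47  1.59 -0.17  1.22 -0.54]
(0, 0.045, 0.16) [-0.96  0.28  0.44  1.7  -0.13  1.19 -0.62]
(0.05, 0.045, 0.25) [-0.9   0.32  0.47  1.47 -0.14  1.39 -0.56]
```

```bash
python3 - <<'E'
import numpy as np
from h import *
f=dict(np.load("a_side.npz"))
print(w2g(onz(f,(391.4,193.5),.161)))
# stem where meets plate in zoom about
for uv in [(427,225),(420,245)]: print(w2g(onz(f,np.array(uv)/[5,4.6]+[300,170],.112)))
print((proj(f,g2w(-.024,0,.112))-[300,170])*[5,4.6],(proj(f,g2w(-.018,0,.112))-[300,170])*[5,4.6])
E
```

```text
[-0.02516825 -0.00296589  0.161     ]
[-0.0205387   0.00053541  0.112     ]
[-0.02321881  0.01471056  0.112     ]
[437.11813056 226.6158908 ] [420.53138767 222.6409596 ]
```

```bash
cat >> h.py <<'E'
from scipy.spatial.transform import Rotation as Ro
rv=Ro.from_matrix(RT).as_rotvec()
E
python3 - <<'E'
from h import *
from cell import manip,viewer
manip.grasp(10)
manip.move_to(g2w(-.09,0,.27),rv)
print(manip.get_position(),manip.get_time_s(),manip.get_gripper_width())
manip.move_linear(g2w(-.09,0,.143))
print(w2g(manip.get_position()),manip.get_force(),manip.get_time_s())
f=viewer.grab_frame("side");im=f["color"][90:300,300:550,::-1];cv2.imwrite("pics/b.png",cv2.resize(im,None,fx=2.8,fy=2.8,interpolation=2))
f=viewer.grab_frame("wrist");cv2.imwrite("pics/b_w.png",f["color"][:,:,::-1])
E
```

```text
[0.42523337 0.26301494 0.26986309] 3.125 0.0001833104359015404
[-0.08962681  0.00047716  0.14376687] [-1.16072389  0.16054231  1.81983049] 4.125
```

View pics/b.png

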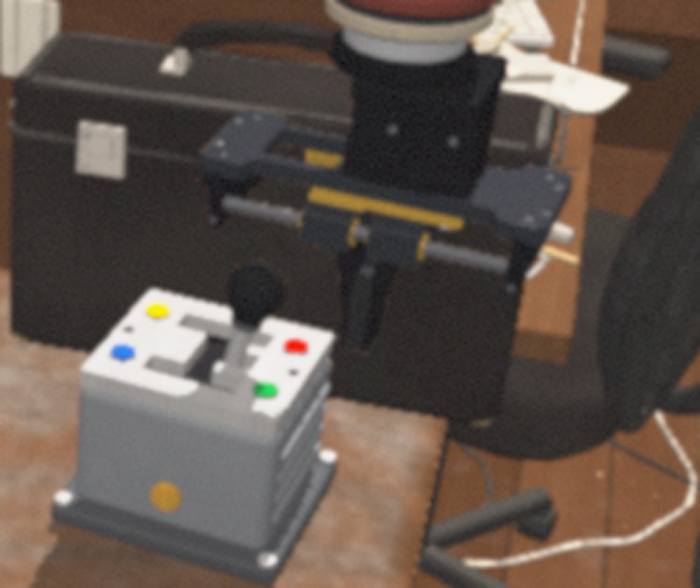

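View pics/b_w.png

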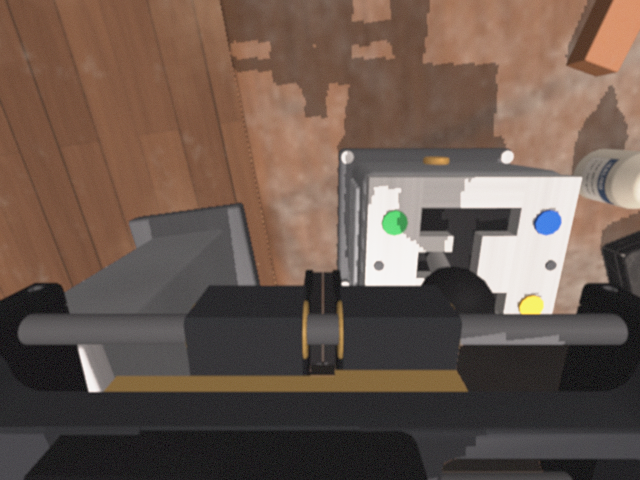

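The wrist picture puts green at (395,222), aft-left, and the fingers at (322,320) stand clear aft of the knob at (458,300). Next I'll push fore until the channel wall stops the lever.

```bash
cat >> h.py <<'E'
def push(manip,a,b,z,lim,step=.003,speed=.04):
    """gearbox-frame push a->b (xy), stops on force along the direction"""
    a=np.array(a);b=np.array(b);L=np.linalg.norm(b-a);u=(b-a)/L
    c,s=np.cos(yaw),np.sin(yaw);uw=np.array([c*u[0]-s*u[1],s*u[0]+c*u[1],0])
    F0=np.array(manip.get_force())
    for d in np.append(np.arange(step,L,step),L):
        manip.move_linear(g2w(*(a+u*d),z),speed=speed)
        F=-(np.array(manip.get_force())-F0)@uw
        print((w2g(manip.get_position())*1e3).round(1),round(F,1))
        if F>lim: print("stop");break
E
python3 - <<'E'
from h import *
from cell import manip,viewer
manip.move_linear(g2w(-.066,0,.143),speed=.1)
print(w2g(manip.get_position()),manip.get_force())
push(manip,(-.066,0),(-.024,0),.143,12)
f=viewer.grab_frame("side");im=f["color"][90:300,300:550,::-1];cv2.imwrite("pics/c.png",cv2.resize(im,None,fx=2.8,fy=2.8,interpolation=2))
print(manip.get_time_s())
f=viewer.grab_frame("wrist");cv2.imwrite("pics/c_w.png",f["color"][:,:,::-1])
E
```

```text
[-6.58086060e-02 -1.09830810e-04  1.43085987e-01] [-0.10362546  0.10162465 -0.5104336 ]
[-6.32e+01  1.00e-01  1.43e+02] -1.1
[-59.9  -0.  143. ] 0.0
[-56.8  -0.  143. ] -0.2
[-5.38e+01 -1.00e-01  1.43e+02] -0.9
[-50.9   0.  143.1] 1.0
[-47.8   0.  143.1] 0.7
[-44.7  -0.  143. ] -1.2
[-4.17e+01 -1.00e-01  1.43e+02] 0.0
[-3.87e+01 -1.00e-01  1.43e+02] 0.9
[-3.57e+01 -1.00e-01  1.43e+02] 0.1
[-3.27e+01 -1.00e-01  1.43e+02] 0.5
[-2.97e+01 -1.00e-01  1.43e+02] -0.1
[-2.68e+01 -1.00e-01  1.43e+02] 0.7
[-23.7  -0.  143. ] -0.0
8.1667
```

View pics/c.png

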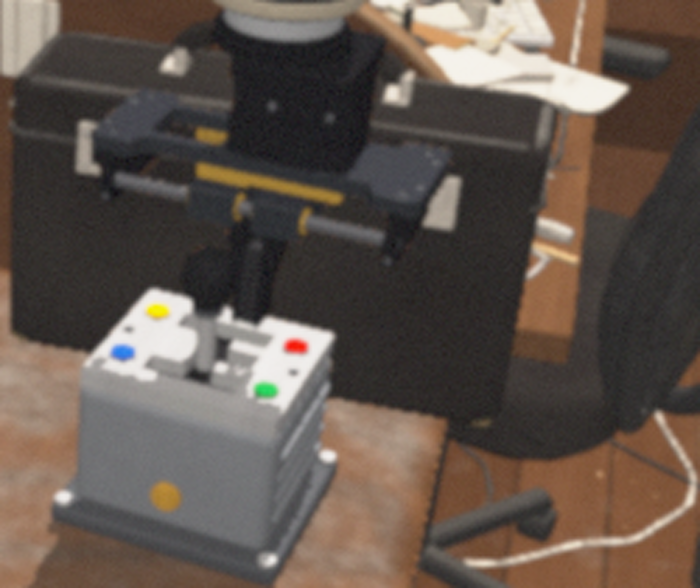

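View pics/c_w.png

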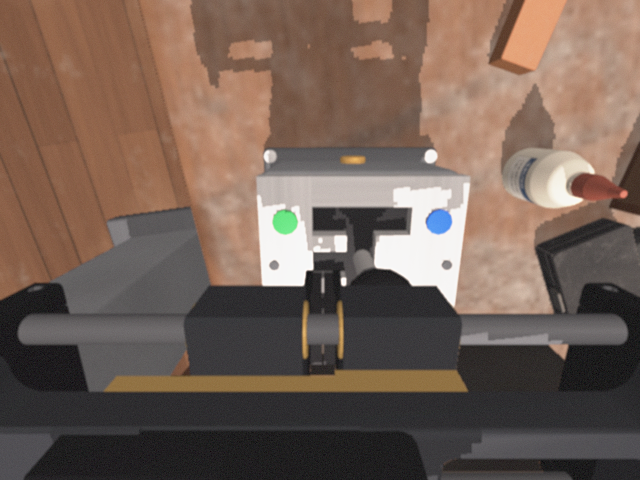

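```bash
python3 - <<'E'
from h import *
f=dict(np.load("a_side.npz"))
print(w2g(onz(f,(374.3,191.),.164)), w2g(onz(f,(391.1,194.6),.161)))
print((proj(f,g2w(0,0,.164))-[300,90])*2.8,(proj(f,g2w(0,0,.112))-[300,90])*2.8)
E
```

```text
[0.0013501  0.00752031 0.164     ] [-0.02597256  0.00076466  0.161     ]
[214.69986962 277.82946673] [207.86643652 352.32312033]
```

The knob is now at (208,283) in the zoomed picture, about x=+1 mm, so the lever is in neutral. Next is the push to the left from the right-hand side.

```bash
python3 - <<'E'
from h import *
from cell import manip,viewer
manip.move_linear(g2w(-.055,0,.143),speed=.1)
manip.move_linear(g2w(-.055,-.05,.143),speed=.12)
manip.move_linear(g2w(0.001,-.05,.143),speed=.12)
manip.move_linear(g2w(0.001,-.034,.143),speed=.08)
push(manip,(.001,-.034),(.001,.018),.143,9,step=.004)
f=viewer.grab_frame("side");im=f["color"][90:300,300:550,::-1];cv2.imwrite("pics/d.png",cv2.resize(im,None,fx=2.8,fy=2.8,interpolation=2))
print(manip.get_time_s())
f=viewer.grab_frame("wrist");cv2.imwrite("pics/d_w.png",f["color"][:,:,::-1])
E
```

```text
[  0.9 -29.8 143. ] 1.3
[  1.1 -26.  143. ] 1.3
[  1.1 -21.8 143. ] 1.8
[  1.  -17.7 143. ] 1.4
[  0.9 -13.7 142.9] 0.6
[  0.9  -9.6 142.9] 1.1
[  0.9  -5.7 142.9] 1.0
[  0.9  -1.7 143. ] 1.1
[  1.    2.3 143. ] 0.5
[  1.    6.3 143. ] 0.9
[  1.   10.4 143. ] 0.7
[  1.   14.4 143. ] 0.2
[  0.9  18.4 143. ] 1.2
13.5083
```

View pics/d.png

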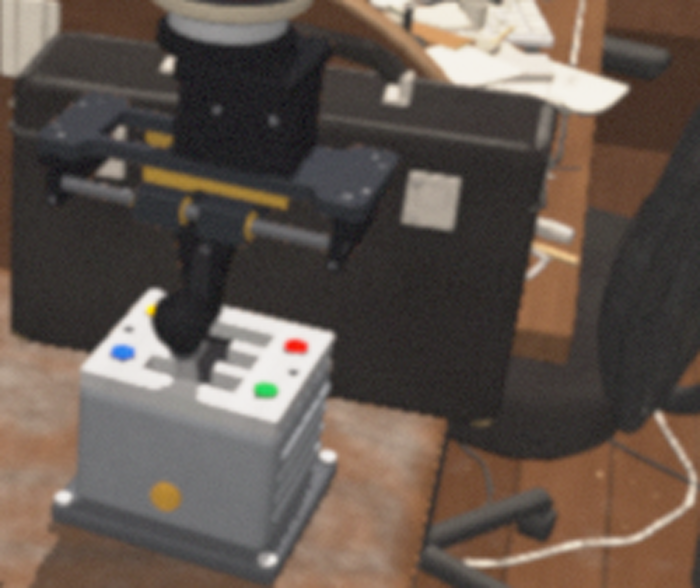

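View pics/d_w.png

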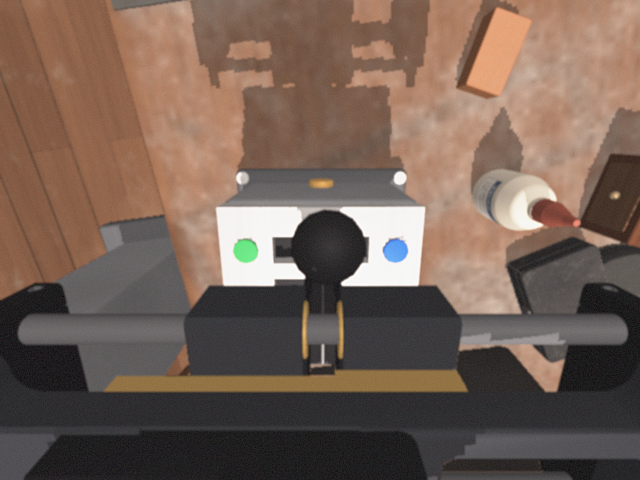

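```bash
python3 - <<'E'
from h import *
from cell import manip,viewer
f=dict(np.load("a_side.npz"))
print(w2g(onz(f,(180/2.8+300,320/2.8+90),.157)))
f=viewer.grab_frame("wrist")
T=np.eye(4);T[:3,:3]=Ro.from_rotvec(manip.get_tool_rot()).as_matrix();T[:3,3]=manip.get_position()
f["extrinsics"]=np.linalg.inv(T@f["tool_from_camera"])
for n,uv,z in [("knob",(328,247),.157),("g",(246,250),.115),("b",(396,250),.115)]: print(n,w2g(onz(f,uv,z)))
E
```

```text
[0.00398607 0.04427379 0.157     ]
knob [0.00361038 0.0462333  0.157     ]
g [-0.04552329  0.02987314  0.115     ]
b [0.04572347 0.02984859 0.115     ]
```

The side and wrist views agree that the knob is at (+4,+45) mm. The stem is therefore mid-column on the left, still in neutral. I'll go round to the fore side and push aft into green.

```bash
python3 - <<'E'
from h import *
from cell import manip,viewer
manip.move_linear(g2w(.001,-.025,.143),speed=.1)
manip.move_linear(g2w(.065,-.025,.143),speed=.12)
manip.move_linear(g2w(.065,.044,.143),speed=.12)
manip.move_linear(g2w(.042,.044,.143),speed=.08)
push(manip,(.042,.044),(-.012,.044),.141,9,step=.004)
f=viewer.grab_frame("side");im=f["color"][90:300,300:550,::-1];cv2.imwrite("pics/e.png",cv2.resize(im,None,fx=2.8,fy=2.8,interpolation=2))
print(manip.get_time_s())
f=viewer.grab_frame("wrist");cv2.imwrite("pics/e_w.png",f["color"][:,:,::-1])
E
```

```text
[ 37.9  43.9 140.8] 0.1
[ 33.8  44.1 141. ] -1.2
[ 29.9  44.1 141.1] -0.3
[ 25.8  44.  141.1] -0.0
[ 21.7  44.  141. ] -0.0
[ 17.6  44.1 141. ] -1.0
[ 13.6  44.1 141. ] -0.5
[  9.6  44.1 140.9] -1.1
[  5.6  44.  140.9] -0.3
[  1.7  44.  141. ] -1.0
[ -2.3  44.  141. ] -0.2
[ -6.3  44.1 141. ] -0.4
[ -9.4  43.8 141.1] 3.8
[ -9.9  43.6 141.1] 10.8
stop
19.5917
```

View pics/e.png

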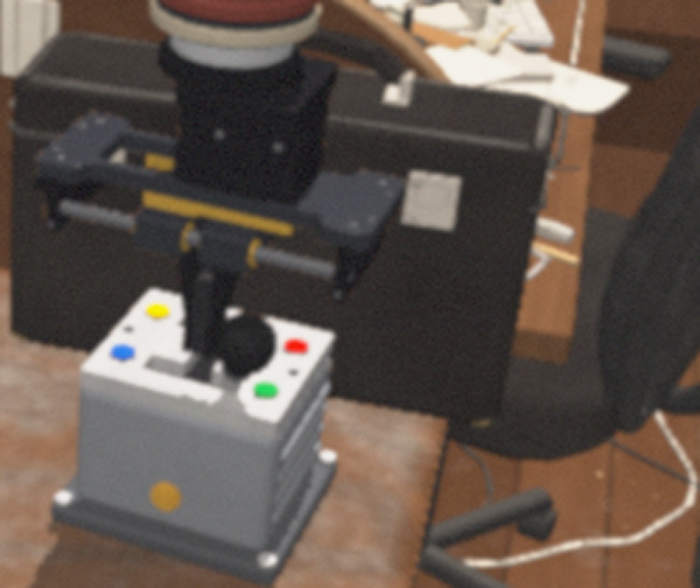

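View pics/e_w.png

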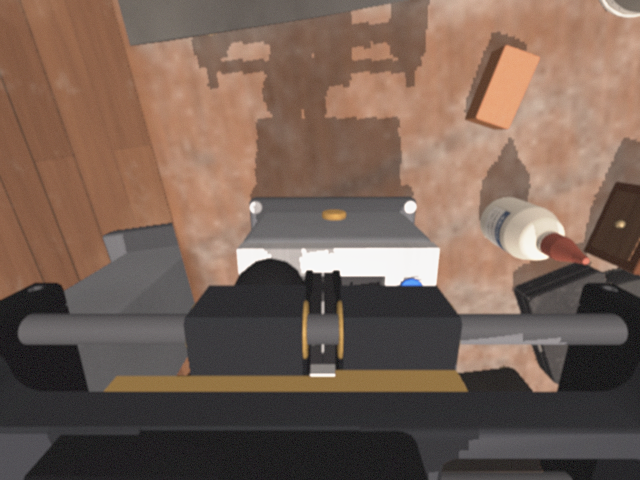

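The push met a hard stop at 11 N with the knob about 38 mm aft, which is the slot end. I'll back off fore, rise and check from above.

```bash
python3 - <<'E'
from h import *
from cell import manip,viewer
manip.move_linear(g2w(.03,.044,.143),speed=.1)
manip.move_linear(g2w(.03,.044,.30),speed=.15)
manip.move_linear(g2w(.0,-.06,.30),speed=.15)
f=viewer.grab_frame("side");im=f["color"][90:300,300:550,::-1];cv2.imwrite("pics/f.png",cv2.resize(im,None,fx=2.8,fy=2.8,interpolation=2))
T=np.eye(4);T[:3,:3]=Ro.from_rotvec(manip.get_tool_rot()).as_matrix();T[:3,3]=manip.get_position()
f=viewer.grab_frame("wrist");cv2.imwrite("pics/f_w.png",f["color"][:,:,::-1])
f["extrinsics"]=np.linalg.inv(T@f["tool_from_camera"]);np.savez("f_w.npz",**f)
print(manip.get_time_s(),manip.get_force())
E
```

```text
22.3833 [ 0.42330196 -0.02033412 -0.07584014]
```

View pics/f.png

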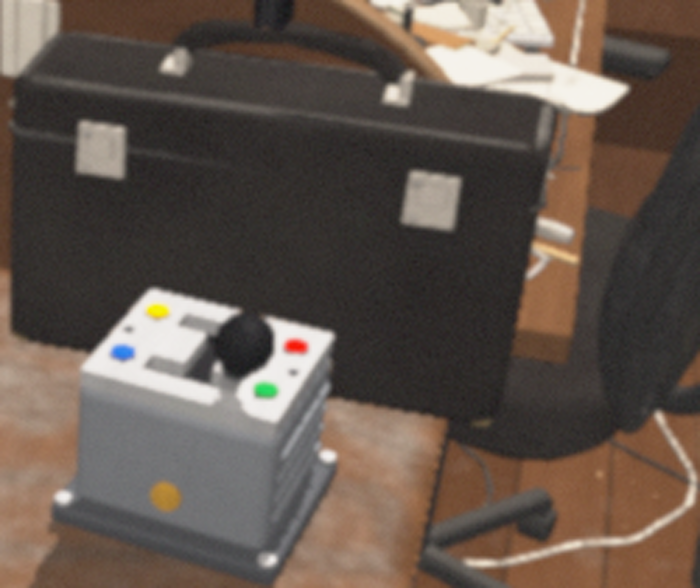

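View pics/f_w.png

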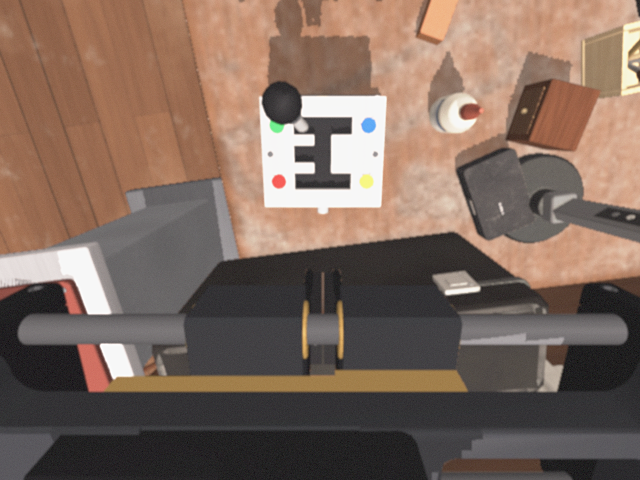

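```bash
python3 - <<'E'
from h import *
f=dict(np.load("f_w.npz"));s=dict(np.load("a_side.npz"))
k=w2g(onz(f,(282,102),.152));print("knob wrist",k,"stem",k*90/130)
k=w2g(onz(s,(244/2.8+300,344/2.8+90),.152));print("knob side",k,"stem",k*90/130)
for n,uv in [("g",(277,126)),("b",(369,125)),("r",(279,181)),("y",(366,181))]: print(n,w2g(onz(f,uv,.115)))
E
```

```text
knob wrist [-0.03548874  0.04724355  0.152     ] stem [-0.02456912  0.03270707  0.10523077]
knob side [-0.03569245  0.0442594   0.152     ] stem [-0.02471016  0.03064112  0.10523077]
g [-0.04545196  0.02817307  0.115     ]
b [0.04613785 0.02920349 0.115     ]
r [-0.04547113 -0.02640483  0.115     ]
y [ 0.04531123 -0.0263184   0.115     ]
```

Both views put the stem about 22 mm from the green button, at the end of the slot, and the robot is clear with no force on the tool. Handing in.

```bash
python3 -c "
from cell import manip
print(max(abs(manip.get_joint_velocities())),manip.get_force());manip.sign_off()"
```

```text
0.0029137981094138478 [ 0.42330196 -0.02033412 -0.07584014]
the job is handed in; nothing more can be done
```

I pushed the lever home into the green slot (aft-left) and handed the job in; hand-in reports no verdict. I used the closed fingers without gripping: fore out of parking to neutral, left along the channel, then aft until it met a hard stop at about 11 N.

**Lever:** The last pictures put the stem at about (-24.6, +31) mm in the side view and (-24.6, +33) mm in the wrist view, both about 22 mm from the green button. The two views differ by about 2 mm across, which is within the calibration.

**Robot and time:** The gripper finished above and clear of the lever, with the tool force near zero. The clock stood at about 22 s of the 56 s allowed.

**Not checked:**
- The tool force was too noisy to show the 2 N friction, so I judged the first two pushes from the pictures.
- I did not re-measure the loose things. The fingers worked only around the gearbox, and I noticed no contact with them.

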